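Release the long objective can from its locked dispenser

ROBOT

A 6-joint arm with a two-finger parallel gripper is mounted at the origin on the work surface. World frame = base frame: x ahead of the robot, y to its left, z up, the work surface at z = 0. Lengths are in m, angles in rad, forces in N, time in s.
With the tool pointing down it reaches from about 0.35 to 0.975 m from the base axis. Payload 17.4 kg.
Tool frame: the origin (TCP) lies at the very end of the fingers, on their centre line; the grasp point (between the pads) lies 19 mm behind it; z points along the fingers, y is the direction in which the jaws open and shut (so a half turn about z gives the same grasp; the last joint's range is limited). The gripper opens to 85 mm and grips with 20 to 120 N. Pads are 22 mm wide; open, the fingers measure 114 mm over their backs; the gripper's body (76 mm by 85 mm) begins 54 mm behind the grasp point. The pads swing forward as they close: fully open they stand 13 mm farther back than shut.
Start: joints at [1.1, 0.116, 1.442, -0, 1.584, -0.038], TCP at [0.283, 0.613, 0.231] pointing down, gripper open.
Joint ranges: [-2.83, 2.83], [-0.83, 2.19], [0.07, 2.5], [-1.14, 4.28], [0.01, 3], [-2.97, 2.97]. Speed limits (rad/s): [1.89, 1.89, 2.22, 3.14, 3.14, 3.14].

INTERFACE

Orientations are given as a unit quaternion [w, x, y, z].
In Python, from cell import read_state, camera, get_calibration, finish_job gives the robot as it stands.
- The arm moves only by the tool arm_command, never from a script. Its argument "targets" is a list of rows, each an object with "angular": the turn, a rotation vector about the tool's x, y, z in degrees, a list of three; "xyz": the shift along the tool's x, y, z in m, a list of three; "grip": the opening in per cent of the stroke, from 0 (shut) to 100 (fully open). In form: [{"angular": [wx, wy, wz], "xyz": [dx, dy, dz], "grip": grip}, ...]. A call has 1 to 10 rows; each row shifts and turns the commanded pose from where the row before left it, along the tool's axes as they then stand; what a row does not reach is not made up. A row lasts 1/12 s, in which the tool goes at most 41.7 mm and 7.16 degrees, less where a joint would pass 70% of its speed; a pose out of reach is approached as far as the arm can. A call with a gripper value outside its range is refused whole. The fingers move at their own pace and stop on an object; the grip force is fixed at half the most. Time passes only in rows, so rows that do not move let the fingers close. It gives the time, the measured TCP pose, the force and the opening at its end, in the units of the state.
- read_state(): the state, without advancing time (a new reading comes with each control period).
- camera(name): name is "scene" or "side" or "wrist"; returns (picture, depth): 480x640x3 uint8, red, green, blue; 480x640 float32, m along the optical axis (not along the pixel's ray), 0 where there is no reading.
- get_calibration(name): a dict with "camera_matrix" (3x3 intrinsics, pixels), "cam_to_world" (4x4, takes a point from camera to world coordinates); the wrist camera has in their place "tool_from_camera" (4x4, takes a point from camera to tool coordinates, whose origin is the TCP and whose axes are the flange's). Camera axes: x right, y down, z forward; pixel columns grow to the right and rows downward; lengths in m; the calibration is good to about 2 mm. A picture is of the moment at which its call begins: read the wrist's pose just before it. get_calibration takes no time and is no camera call.
- finish_job(): hands the job in, once; it reports no verdict.
The state is a dict: "clock": time; "joints": joint angles; "dq": joint speeds; "joint_torque": joint torques, N m; "position": TCP position; "ee_rot": TCP orientation; "force": force on the tool from outside, world axes, zero at the start; "ft_torque": the same for the moment, N m; "grip_width": opening from 0.0 (shut) to 1.0 (fully open).
Only numpy, scipy, OpenCV 4.12 (cv2) and the standard library are available. Lean on these libraries where they do the work, as an engineer would, in place of code of your own. Each camera call takes 0.05 s, during which the arm holds its last target.

TASK

Two dispensers on the microscope bench each hold a lens can behind a stop; let the long can out. On its dispenser slide the safety catch fully aside, then press the release button it uncovered all the way down and hold it about a second, so that the can rolls down into the tray by itself - do not touch the can - and let the button come up again. Leave the other dispenser and everything else on the bench as they are.

Things in the scene. Friction and masses are not known exactly. Their poses are not given: they have to be found in the camera images.
- unit_long: fixed dispenser holding the long can. Origin at table level; y = the catch's opening direction, x = level, downhill along the can lane. Grey console x -50..50, y -41..105 mm, top 60 mm high, carries catch and button. Lane: open channel 70 mm wide at y -80 mm, sloping 14 degrees to +x into a white tray; lane walls lower than the catch. Both dispensers are alike
- catch_long (a joint): safety catch: a steel bridge plate 60 mm (x) by 58 mm (y), 4 mm thick, top 88 mm above the table, that slides sideways along the unit's +y. 0 m: covers the button; 0.050 m: fully aside. At the start 0 to 0.006. About 2.5 N to move; it stays where it is left
- catch_long_tab (a point): centre of the upright steel finger tab on top of the catch plate: 30 mm along the unit's x, 12 mm along its y, 36 mm tall, centre 105 mm and top 123 mm above the table. With the catch at 0 it lies at x 0, y +14 mm of the unit; it moves with the catch. It can be pushed or pinched
- button_long (a joint): release button travel, m: 0 out, 0.010 fully pressed; sprung, 1.5 N at first and 5 N at the bottom; comes back by itself. It pulls down the steel stop in the lane: the can is free from about 0.007 on; hold it down for about a second so that the can rolls clear
- button_long_top (a point): middle of the top of the round black release button (diameter 26 mm): x 0, y -12 mm of the unit, 81 mm above the table when out, 71 mm pressed. 3 mm under the catch plate while the catch is closed; free from above when the catch is fully aside (plate edge then 26 mm from the button's centre)
- can_long_center (a point): centre of the long objective can: loose closed aluminium cylinder with black end caps, 60 mm long, diameter 30 mm, lying across the lane (its axis along the unit's y) against a steel stop 7 mm high; it rolls downhill by itself when the stop goes down
- tray_long (a point): where a can's centre rests in the white tray at the foot of the lane: x +82 mm, y -80 mm of the unit, 21 mm above the table; tray inside 52 mm (x) by 70 mm (y), walls 36 mm high above the table
- unit_short: fixed dispenser holding the short can. Origin at table level; y = the catch's opening direction, x = level, downhill along the can lane. Grey console x -50..50, y -41..105 mm, top 60 mm high, carries catch and button. Lane: open channel 70 mm wide at y -80 mm, sloping 14 degrees to +x into a white tray; lane walls lower than the catch. Both dispensers are alike
- catch_short (a joint): safety catch: a steel bridge plate 60 mm (x) by 58 mm (y), 4 mm thick, top 88 mm above the table, that slides sideways along the unit's +y. 0 m: covers the button; 0.050 m: fully aside. At the start 0 to 0.006. About 2.5 N to move; it stays where it is left
- catch_short_tab (a point): centre of the upright steel finger tab on top of the catch plate: 30 mm along the unit's x, 12 mm along its y, 36 mm tall, centre 105 mm and top 123 mm above the table. With the catch at 0 it lies at x 0, y +14 mm of the unit; it moves with the catch. It can be pushed or pinched
- button_short (a joint): release button travel, m: 0 out, 0.010 fully pressed; sprung, 1.5 N at first and 5 N at the bottom; comes back by itself. It pulls down the steel stop in the lane: the can is free from about 0.007 on; hold it down for about a second so that the can rolls clear
- button_short_top (a point): middle of the top of the round black release button (diameter 26 mm): x 0, y -12 mm of the unit, 81 mm above the table when out, 71 mm pressed. 3 mm under the catch plate while the catch is closed; free from above when the catch is fully aside (plate edge then 26 mm from the button's centre)
- can_short_center (a point): centre of the short objective can: loose closed aluminium cylinder with black end caps, 32 mm long, diameter 30 mm, lying across the lane (its axis along the unit's y) against a steel stop 7 mm high; it rolls downhill by itself when the stop goes down
- tray_short (a point): where a can's centre rests in the white tray at the foot of the lane: x +82 mm, y -80 mm of the unit, 21 mm above the table; tray inside 52 mm (x) by 70 mm (y), walls 36 mm high above the table
- cap_a: bystander: small black lens cap, diameter 36 mm, 22 mm tall, between the two dispensers; origin at its underside
- cap_b: bystander: black lens cap, diameter 40 mm, 26 mm tall, beyond the dispensers; origin at its underside
- cap_c: bystander: small black lens cap, diameter 36 mm, 22 mm tall, between the two dispensers, nearer the robot; origin at its underside
- immersion: bystander: small bottle, diameter 32 mm, 65 mm tall; origin at its underside
- slidebox: bystander: wooden slide box 85 x 60 x 34 mm; origin at its underside
- brush: bystander: dusting brush 160 mm long, lying; origin at its underside
- dish: bystander: white dish, diameter 90 mm, 16 mm tall; origin at its underside
- can_long: the long can again; its origin is on the rim of the cylinder (15 mm off the axis) and turns with it as it rolls: use point can_long_center for its position
Mind the look-alikes: they are no part of the job. Leave any blue or yellow look-alike of the can_long alone.

How it is judged:
On the way, in this order (a step that is already met when the one before it is completed fails the run):
1. the long can's catch is slid aside (over 42 of 50 mm) with its button still out and the can still behind the stop (value of joint catch_long above 0.042 m and value of joint button_long below 0.003 m and distance of can_long_center from where it was at the start of the episode below 0.012 m), for 0.1 s.
2. its release button is pressed down (over 7.5 of 10 mm) (value of joint button_long above 0.0075 m), for 0.05 s.
3. the long can is in its tray (horizontal distance between can_long_center and tray_long below 0.03 m and z of can_long_center in the frame of tray_long below 0.012 m), for 0.1 s.
At the end, for the whole second after the job is handed in: The long can lies at rest in its own dispenser's tray (centre within 30 mm of the tray point, not more than 12 mm above it), its button is out again (under 2 mm), and the short can is still behind its stop (moved under 12 mm). The catch may be left open or closed (all of step 3 and linear speed of can_long below 0.03 m/s and value of joint button_long below 0.002 m and distance of can_short_center from where it was at the start of the episode below 0.012 m); the robot touches nothing.
It fails at once if the long can is touched by the gripper or arm (contact force between any of the fingers, the arm and can_long above 0.3 N).
It fails at once if the other dispenser is operated: its catch moved 15 mm from closed, its button pressed 4 mm, or the short can moved 12 mm (value of joint catch_short above 0.015 m or value of joint button_short above 0.004 m or distance of can_short_center from where it was at the start of the episode above 0.012 m).
It fails at once if a bystander is moved by more than 30 mm (distance of any of cap_a, cap_b, cap_c, immersion, slidebox, brush, dish from where it was at the start of the episode above 0.03 m).
It also fails if it takes over 38 s, if anything falls off the work surface, if the arm or the gripper's body presses on something with over 40 N, if the wrist force passes 120 N, or if a joint passes its speed limit or range.

## Working session

There is one attempt and no reset: what is moved stays moved. The work goes in short steps, Python scripts to look and compute and a tool call to move; the robot and the scene stay as the last step left them, time stands still between calls to the robot, and variables do not carry over. Pictures are saved under pics/ and viewed, and the job is handed in when it is done.

Besides the shell and the picture viewer there is one more tool, called after "Request:" as name(argument=value, ...) on one line, values as JSON. arm_command: Moves the arm, as the interface text tells. Its arguments: {"type":"object","properties":{"targets":{"type":"array","items":{"type":"object","properties":{"angular":{"type":"array","items":{"type":"number"}},"xyz":{"type":"array","items":{"type":"number"}},"grip":{"type":"number"}}}}},"required":["targets"]}

```bash
mkdir -p pics && python3 - <<'E'
from cell import *
import cv2,numpy as np
s=read_state();print(s)
for n in("scene","side"):
    im,d=camera(n);cv2.imwrite(f"pics/{n}0.png",im[:,:,::-1]);np.savez(f"{n}0.npz",im=im,d=d)
    print(get_calibration(n))
E
```

```text
{'clock': 0.0, 'joints': array([ 1.10016429e+00,  1.16487058e-01,  1.44228284e+00,  6.11253710e-06,
        1.58397074e+00, -3.77840697e-02]), 'dq': array([ 3.79774561e-04, -3.11203516e-05, -5.11072792e-04,  1.21998653e-03,
       -1.56446081e-03,  1.30321208e-05]), 'joint_torque': array([ 8.12596099e-04, -7.31971335e+01, -6.32488847e+01,  9.50860681e-05,
        6.13236974e-03,  1.18115761e-05]), 'position': array([0.28304528, 0.61258149, 0.23055053]), 'ee_rot': array([-1.47305089e-04,  2.14738339e-01,  9.76671447e-01, -5.54778279e-04]), 'force': array([ 0.19089351,  0.07166044, -0.63850477]), 'ft_torque': array([0.04192894, 0.00229014, 0.04127067]), 'grip_width': 0.9961343566822314}
{'camera_matrix': array([[538.14163162,   0.        , 323.90782591],
       [  0.        , 538.14163162, 238.78612429],
       [  0.        ,   0.        ,   1.        ]]), 'cam_to_world': array([[-0.1134423 ,  0.78896959, -0.60386905,  1.55283694],
       [ 0.99351515,  0.08540259, -0.07506031,  0.09896779],
       [-0.00764832, -0.60846806, -0.7935415 ,  1.39364628],
       [ 0.        ,  0.        ,  0.        ,  1.        ]])}
{'camera_matrix': array([[442.96644822,   0.        , 321.06237774],
       [  0.        , 442.96644822, 237.01924221],
       [  0.        ,   0.        ,   1.        ]]), 'cam_to_world': array([[ 0.99359372, -0.07355089,  0.08580088,  0.45449148],
       [-0.11095528, -0.49073638,  0.86421452, -0.89460513],
       [-0.02145813, -0.86819818, -0.49575344,  0.62201549],
       [ 0.        ,  0.        ,  0.        ,  1.        ]])}
```

View pics/scene0.png

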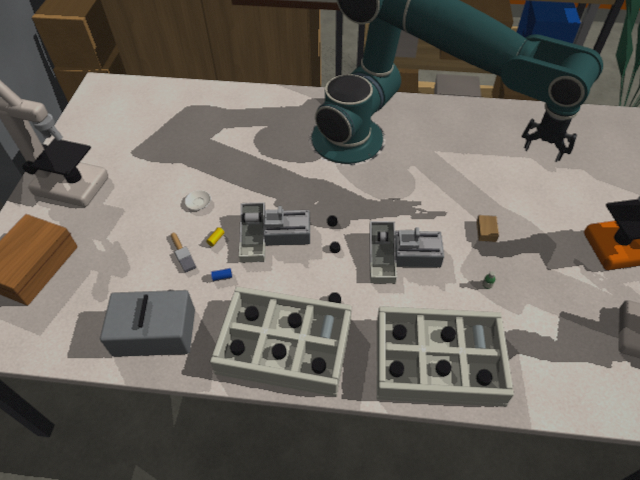

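View pics/side0.png

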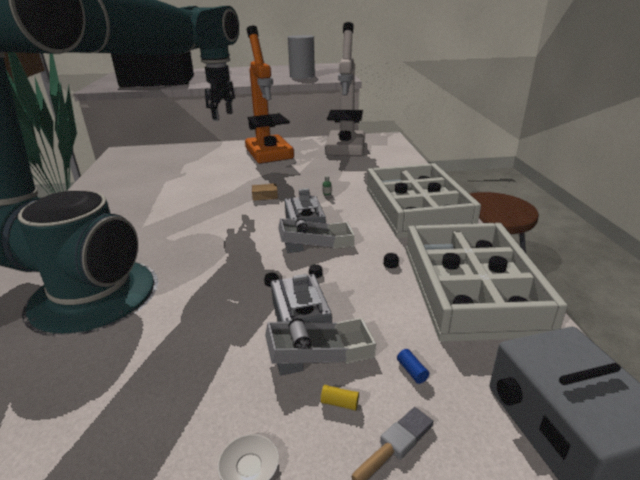

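```bash
python3 - <<'E'
import cv2,numpy as np
im=np.load("scene0.npz")["im"][:,:,::-1]
a=cv2.resize(im[190:290,225:345],None,fx=6,fy=6,interpolation=cv2.INTER_CUBIC)
b=cv2.resize(im[205:295,355:475],None,fx=6,fy=6,interpolation=cv2.INTER_CUBIC)
cv2.imwrite("pics/cropL.png",a);cv2.imwrite("pics/cropR.png",b)
im=np.load("side0.npz")["im"][:,:,::-1]
cv2.imwrite("pics/cropS.png",cv2.resize(im[180:370,250:390],None,fx=3.1,fy=3.1,interpolation=cv2.INTER_CUBIC))
E
```

```text
(no output)
```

View pics/cropL.png

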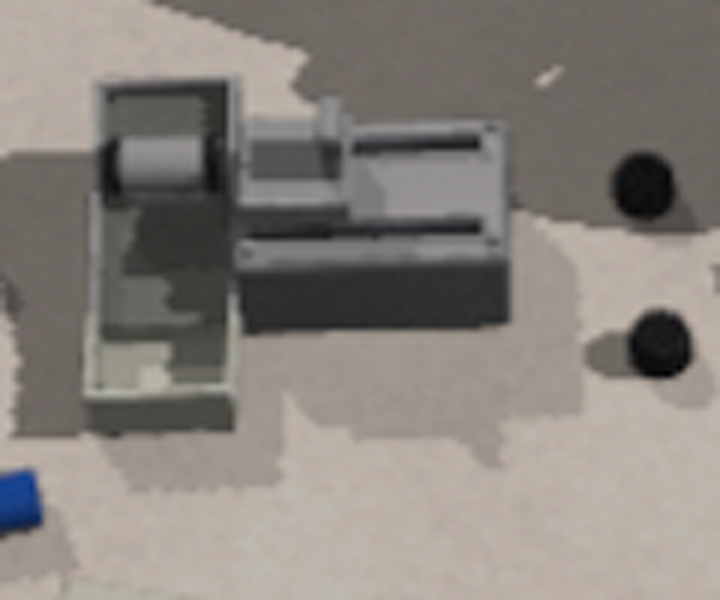

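View pics/cropR.png

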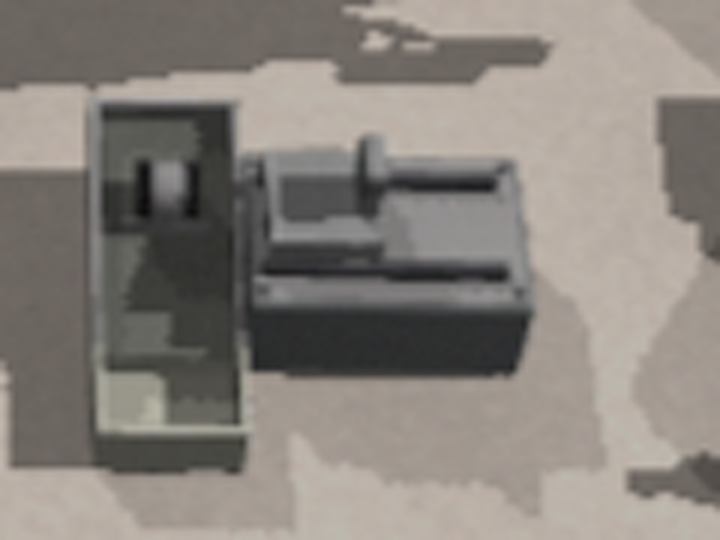

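View pics/cropS.png

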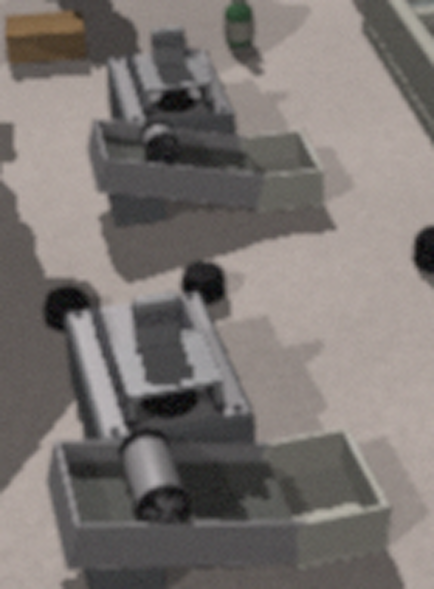

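```bash
cat >h.py <<'E'
import numpy as np,cv2
from cell import *
def cloud(n,d,c=None):
    c=c or get_calibration(n);K=c["camera_matrix"];T=c["cam_to_world"]
    v,u=np.mgrid[:480,:640]
    P=np.stack([(u-K[0,2])/K[0,0]*d,(v-K[1,2])/K[1,1]*d,d],-1)
    return P@T[:3,:3].T+T[:3,3]
def onplane(n,u,v,z):
    c=get_calibration(n);K=c["camera_matrix"];T=c["cam_to_world"]
    r=T[:3,:3]@np.array([(u-K[0,2])/K[0,0],(v-K[1,2])/K[1,1],1]);o=T[:3,3]
    return o+r*(z-o[2])/r[2]
E
python3 - <<'E'
from h import *
P=cloud("scene",np.load("scene0.npz")["d"])
Q=P[195:250,238:312].reshape(-1,3)
print(np.histogram(Q[:,2],bins=np.arange(-.01,.14,.005)))
for lo,hi in((.054,.066),(.082,.094),(.1,.13)):
    m=(P[...,2]>lo)&(P[...,2]<hi);m[:195]=0;m[250:]=0;m[:,:238]=0;m[:,312:]=0
    X=P[m];print(lo,len(X),X.min(0),X.max(0),X.mean(0),cv2.minAreaRect((X[:,:2]*1000).astype(np.float32)))
for u,v,z in((505,122,.06),(505,262,.06),(240,262,.06)):print(onplane("scene",225+u/6,190+v/6,z))
# tab top
for u,v in((318,98),(343,98)):print('tab',onplane("scene",225+u/6,190+v/6,.123))
for u,v in((348,205),(240,205)):print('plate edge',onplane("scene",225+u/6,190+v/6,.088))
# can
print('can',onplane("scene",225+160/6,190+160/6,.06))
E
```

```text
(array([105, 514, 599, 201,  71,  82, 133, 160, 182, 148, 110, 134, 199,
       333, 408, 223, 112,  31,  55, 130,  69,   7,   4,   7,   4,   9,
        14,   6,   1,   0]), array([-0.01 , -0.005,  0.   ,  0.005,  0.01 ,  0.015,  0.02 ,  0.025,
        0.03 ,  0.035,  0.04 ,  0.045,  0.05 ,  0.055,  0.06 ,  0.065,
        0.07 ,  0.075,  0.08 ,  0.085,  0.09 ,  0.095,  0.1  ,  0.105,
        0.11 ,  0.115,  0.12 ,  0.125,  0.13 ,  0.135,  0.14 ]))
0.054 846 [ 0.41306689 -0.31522469  0.05400236] [ 0.54549161 -0.07675798  0.0659889 ] [ 0.48247223 -0.16521292  0.06019513] ((481.6387939453125, -196.38455200195312), (244.2074432373047, 128.430419921875), 85.44902038574219)
0.082 241 [ 0.45458558 -0.22510337  0.08206672] [ 0.52379463 -0.16132757  0.09394754] [ 0.49192779 -0.19521813  0.08779465] ((487.6001892089844, -194.61328125), (70.27220153808594, 57.39394760131836), 9.16018009185791)
0.1 44 [ 0.46883871 -0.17807535  0.10124038] [ 0.49981944 -0.16543322  0.12925009] [ 0.48937662 -0.17144463  0.11718469] ((484.445556640625, -172.2398681640625), (30.437726974487305, 11.04161548614502), 7.483720302581787)
[ 0.42714063 -0.08814268  0.06      ]
[ 0.52278174 -0.07560378  0.06      ]
[ 0.53773929 -0.21393568  0.06      ]
tab [ 0.47446013 -0.17822608  0.123     ]
tab [ 0.47306878 -0.16527958  0.123     ]
plate edge [ 0.51582823 -0.15815633  0.088     ]
plate edge [ 0.52186933 -0.2141417   0.088     ]
can [ 0.47364184 -0.26931099  0.06      ]
```

Request:
arm_command(targets=[{"angular": [0, 0, 0], "xyz": [-0.0217, -0.0266, 0], "grip": 0}, {"angular": [0, 0, 0], "xyz": [-0.0217, -0.0266, 0], "grip": 0}, {"angular": [0, 0, 0], "xyz": [-0.0217, -0.0266, 0], "grip": 0}, {"angular": [0, 0, 0], "xyz": [-0.0217, -0.0266, 0], "grip": 0}, {"angular": [0, 0, 0], "xyz": [-0.0217, -0.0266, 0], "grip": 0}, {"angular": [0, 0, 0], "xyz": [-0.0217, -0.0266, 0], "grip": 0}, {"angular": [0, 0, 0], "xyz": [-0.0217, -0.0266, 0], "grip": 0}, {"angular": [0, 0, 0], "xyz": [-0.0217, -0.0266, 0], "grip": 0}, {"angular": [0, 0, 0], "xyz": [-0.0217, -0.0266, 0], "grip": 0}, {"angular": [0, 0, 0], "xyz": [-0.0217, -0.0266, 0], "grip": 0}])

```text
clock: 0.93
position: [0.3684, 0.2787, 0.2311]
ee_rot: [-0.0, 0.215, 0.977, -0.0]
force: [1.1, -0.6, 0.8]
grip_width: -0.001
```

Request:
arm_command(targets=[{"angular": [0, 0, 0], "xyz": [-0.0217, -0.0266, 0], "grip": 0}, {"angular": [0, 0, 0], "xyz": [-0.0217, -0.0266, 0], "grip": 0}, {"angular": [0, 0, 0], "xyz": [-0.0217, -0.0266, 0], "grip": 0}, {"angular": [0, 0, 0], "xyz": [-0.0217, -0.0266, 0], "grip": 0}, {"angular": [0, 0, 0], "xyz": [-0.0217, -0.0266, 0], "grip": 0}, {"angular": [0, 0, 0], "xyz": [-0.0217, -0.0266, 0], "grip": 0}, {"angular": [0, 0, 0], "xyz": [-0.0217, -0.0266, 0], "grip": 0}, {"angular": [0, 0, 0], "xyz": [-0.0217, -0.0266, 0], "grip": 0}, {"angular": [0, 0, 0], "xyz": [-0.0217, -0.0266, 0], "grip": 0}, {"angular": [0, 0, 0], "xyz": [-0.0217, -0.0266, 0], "grip": 0}])

```text
clock: 1.77
position: [0.4539, -0.054, 0.2312]
ee_rot: [0.0, 0.215, 0.977, 0.0]
force: [1.3, 0.8, 0.5]
grip_width: 0.004
```

Request:
arm_command(targets=[{"angular": [0, 0, 0], "xyz": [-0.0217, -0.0266, 0], "grip": 0}, {"angular": [0, 0, 0], "xyz": [-0.0217, -0.0266, 0], "grip": 0}, {"angular": [0, 0, -6.4], "xyz": [0, 0, 0], "grip": 0}, {"angular": [0, 0, -6.4], "xyz": [0, 0, 0], "grip": 0}, {"angular": [0, 0, -6.4], "xyz": [0, 0, 0], "grip": 0}, {"angular": [0, 0, -6.4], "xyz": [0, 0, 0], "grip": 0}, {"angular": [0, 0, -6.4], "xyz": [0, 0, 0], "grip": 0}, {"angular": [0, 0, 0], "xyz": [0, 0, 0], "grip": 0}, {"angular": [0, 0, 0], "xyz": [0, 0, 0], "grip": 0}])

```text
clock: 2.52
position: [0.471, -0.1187, 0.2311]
ee_rot: [-0.0, -0.061, 0.998, 0.0]
force: [-0.3, 0.2, 0.6]
grip_width: -0.002
```

```bash
python3 - <<'E'
from h import *
s=read_state();im,d=camera("wrist");cv2.imwrite("pics/w1.png",im[:,:,::-1]);np.savez("w1.npz",im=im,d=d,p=s["position"],q=s["ee_rot"])
print(s["position"],s["ee_rot"]);print(get_calibration("wrist"))
im,d=camera("scene");cv2.imwrite("pics/s1.png",im[:,:,::-1])
E
```

```text
[ 0.47096142 -0.11868701  0.23108936] [-1.55935816e-04 -6.10634065e-02  9.98133875e-01  6.25589132e-05]
{'camera_matrix': array([[362.45334832,   0.        , 322.77056174],
       [  0.        , 362.45334832, 243.80378304],
       [  0.        ,   0.        ,   1.        ]]), 'tool_from_camera': array([[-6.23470008e-04, -9.49395421e-01, -3.14082705e-01,
         8.07214370e-02],
       [ 9.99999784e-01, -5.25855131e-04, -3.95518179e-04,
         8.60990205e-04],
       [ 2.10341146e-04, -3.14082884e-01,  9.49395544e-01,
        -1.42907482e-01],
       [ 0.00000000e+00,  0.00000000e+00,  0.00000000e+00,
         1.00000000e+00]])}
```

View pics/w1.png

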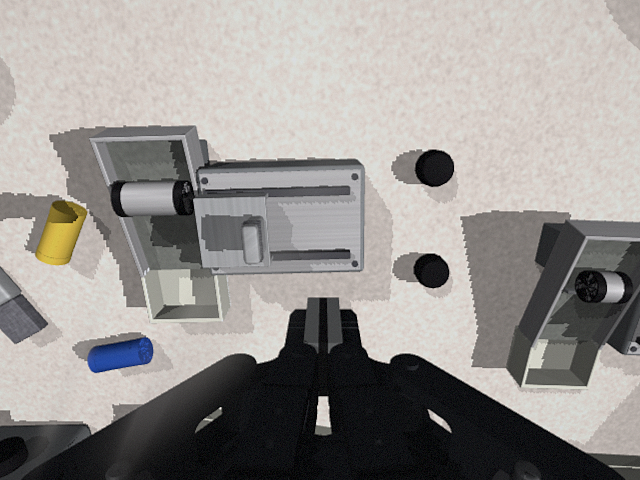

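```bash
python3 - <<'E'
import cv2,numpy as np
im=np.load("w1.npz")["im"][:,:,::-1]
cv2.imwrite("pics/w1c.png",cv2.resize(im[150:285,180:375],None,fx=4,fy=4,interpolation=cv2.INTER_CUBIC))
E
```

```text
(no output)
```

View pics/w1c.png

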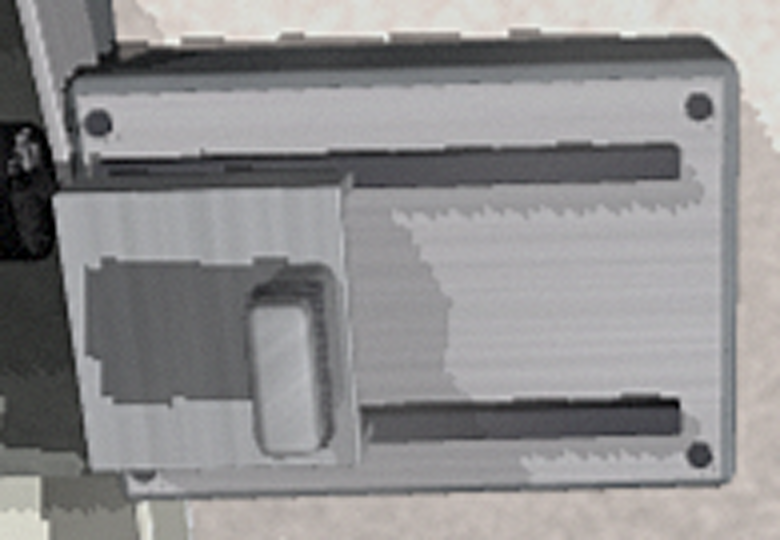

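```bash
cat >>h.py <<'E'
from scipy.spatial.transform import Rotation as R
def won(p,q,u,v,z):
    c=get_calibration("wrist");K=c["camera_matrix"];T=c["tool_from_camera"]
    Rw=R.from_quat([q[1],q[2],q[3],q[0]]).as_matrix()
    r=Rw@T[:3,:3]@np.array([(u-K[0,2])/K[0,0],(v-K[1,2])/K[1,1],1]);o=p+Rw@T[:3,3]
    return o+r*(z-o[2])/r[2]
E
python3 - <<'E'
from h import *
w=np.load("w1.npz");p,q=w["p"],w["q"]
f=lambda u,v,z:won(p,q,180+u/4,150+v/4,z)[:2]*1000
A=[f(u,v,.06) for u,v in((98,123),(699,105),(699,455),(147,472))]
print(np.round(A,1))
def yaw(d,off):return np.degrees(np.arctan2(d[1],d[0]))-off
print('yaws',yaw(A[1]-A[0],90),yaw(A[2]-A[1],0),yaw(A[2]-A[3],90),[np.linalg.norm(x) for x in(A[1]-A[0],A[2]-A[1])])
c=np.mean(A,0);print('console centre',c)
B=[f(u,v,.088) for u,v in((57,193),(348,185),(356,465),(92,470))]
print(np.round(B,1),np.mean(B,0),yaw(B[1]-B[0],90),yaw(B[2]-B[1],0))
t=f(288,378,.123);print('tab',t)
for th in(7.,7.5):
    a=np.radians(th);ex=np.array([np.cos(a),np.sin(a)]);ey=np.array([-ex[1],ex[0]])
    o=c-32*ey;print(th,'origin',o,'tab in unit',(t-o)@ex,(t-o)@ey,'plate',(np.mean(B,0)-o)@ex,(np.mean(B,0)-o)@ey,'button',o-12*ey,'TCP',(p[:2]*1000-o)@ex,(p[:2]*1000-o)@ey)
E
```

```text
[[ 449.3 -223.4]
 [ 429.8  -95.3]
 [ 509.6  -83.3]
 [ 529.4 -210.4]]
yaws 8.669850795206074 8.551878224907563 8.861376758431504 [np.float64(129.59702149760847), np.float64(80.70662767597724)]
console centre [ 479.50978161 -153.07744762]
[[ 459.1 -222.7]
 [ 450.4 -165.2]
 [ 510.1 -159.1]
 [ 518.  -214.7]] [ 484.37795658 -190.40514768] 8.554157788718655 5.821425503824542
tab [ 479.9289225  -168.85012335]
7.0 origin [ 483.40960059 -184.83892447] tab in unit -1.5061889522436933 16.293810977027718 plate 0.2827860445136125 -5.642746329643046 button [ 484.87203272 -196.74947829] TCP -4.293504756130945 67.17588253503287
7.5 origin [ 483.68661976 -184.80368319] tab in unit -1.6431922172367175 16.30755283193827 plate -0.04571548521433838 -5.643780751662533 button [ 485.25293406 -196.70102152] TCP -3.9863776849972377 67.21201056687768
```

Request:
arm_command(targets=[{"angular": [0, 0, -1.6], "xyz": [-0.0033, 0, 0], "grip": 0}, {"angular": [0, 0, 0], "xyz": [0, -0.027, 0], "grip": 0}, {"angular": [0, 0, 0], "xyz": [0, -0.027, 0], "grip": 0}, {"angular": [0, 0, 0], "xyz": [0, -0.026, 0], "grip": 0}, {"angular": [0, 0, 0], "xyz": [0, 0, 0.03], "grip": 0}, {"angular": [0, 0, 0], "xyz": [0, 0, 0.03], "grip": 0}, {"angular": [0, 0, 0], "xyz": [0, 0, 0.03], "grip": 0}, {"angular": [0, 0, 0], "xyz": [0, 0, 0.025], "grip": 0}, {"angular": [0, 0, 0], "xyz": [0, 0, 0.018], "grip": 0}, {"angular": [0, 0, 0], "xyz": [0, 0, 0], "grip": 0}])

```text
clock: 3.45
position: [0.4849, -0.1966, 0.0943]
ee_rot: [-0.002, -0.075, 0.997, 0.001]
force: [0.4, -0.4, -1.1]
grip_width: -0.001
```

```bash
python3 - <<'E'
from h import *
s=read_state();im,d=camera("wrist");cv2.imwrite("pics/w2.png",im[:,:,::-1]);np.savez("w2.npz",im=im,d=d,p=s["position"],q=s["ee_rot"])
print(s["position"],s["ee_rot"],s["force"])
E
```

```text
[ 0.48492714 -0.19660462  0.09428073] [-0.00242785 -0.07546542  0.99714456  0.00134328] [ 0.38692889 -0.37135234 -1.11482785]
```

View pics/w2.png

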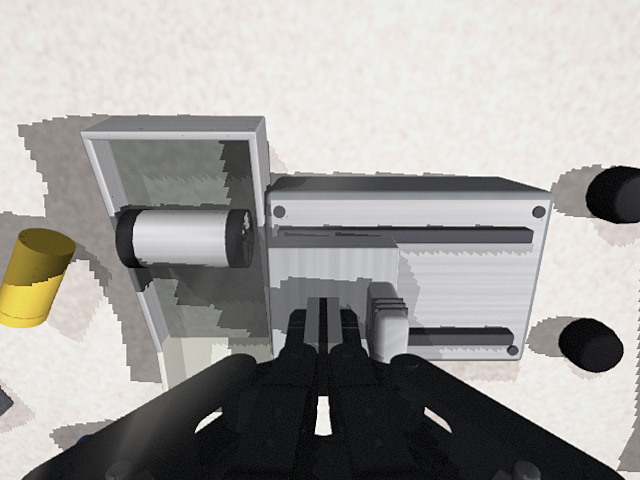

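Request:
arm_command(targets=[{"angular": [0, 0, 0], "xyz": [0, 0.003, -0.003], "grip": 0}, {"angular": [0, 0, 0], "xyz": [0, 0.005, 0], "grip": 0}, {"angular": [0, 0, 0], "xyz": [0, 0.005, 0], "grip": 0}, {"angular": [0, 0, 0], "xyz": [0, 0.005, 0], "grip": 0}, {"angular": [0, 0, 0], "xyz": [0, 0.005, 0], "grip": 0}, {"angular": [0, 0, 0], "xyz": [0, 0.005, 0], "grip": 0}, {"angular": [0, 0, 0], "xyz": [0, 0.005, 0], "grip": 0}, {"angular": [0, 0, 0], "xyz": [0, 0.005, 0], "grip": 0}, {"angular": [0, 0, 0], "xyz": [0, 0, 0], "grip": 0}])

```text
clock: 4.25
position: [0.4806, -0.1589, 0.1013]
ee_rot: [-0.0, -0.077, 0.997, 0.0]
force: [-0.8, 0.3, 0.3]
grip_width: -0.005
```

```bash
python3 - <<'E'
from h import *
s=read_state();im,d=camera("wrist");cv2.imwrite("pics/w3.png",im[:,:,::-1]);np.savez("w3.npz",im=im,d=d,p=s["position"],q=s["ee_rot"])
print(s["position"],s["ee_rot"],s["force"])
E
```

```text
[ 0.4805833  -0.15888229  0.1012636 ] [-5.74271833e-05 -7.69949791e-02  9.97031462e-01  1.80806727e-04] [-0.83906767  0.29893035  0.33059371]
```

View pics/w3.png

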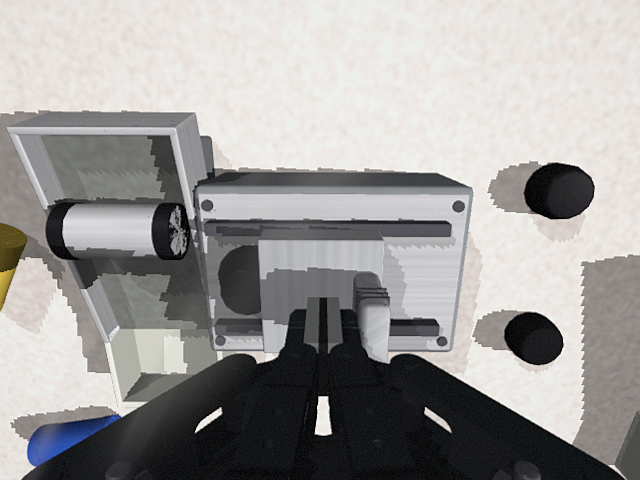

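```bash
cat >>h.py <<'E'
def unit(P,c=np.array([479.5,-153.1]),th=8.65):
    a=np.radians(th);ex=np.array([np.cos(a),np.sin(a)]);ey=np.array([-ex[1],ex[0]])
    o=c-32*ey;d=np.asarray(P)[:2]*1000-o;return np.round([d@ex,d@ey],1)
E
python3 - <<'E'
from h import *
w=np.load("w3.npz");p,q=w["p"],w["q"]
print("tcp",unit(p));
for u,v,z in((259,240,.088),(383,237,.088),(207,206,.06),(458,206,.06),(442,341,.06),(241,279,.081)):print(u,v,unit(won(p,q,u,v,z)))
E
```

```text
tcp [ 0.2 26.1]
259 240 [-30.6  -2. ]
383 237 [-32.1  54. ]
207 206 [-40.  -33.1]
458 206 [-40.3  96.8]
442 341 [40.4 97. ]
241 279 [ -8.3 -13.2]
```

Request:
arm_command(targets=[{"angular": [0, 0, 0], "xyz": [0, 0.005, 0], "grip": 0}, {"angular": [0, 0, 0], "xyz": [0, 0.005, 0], "grip": 0}, {"angular": [0, 0, 0], "xyz": [0, 0.004, 0], "grip": 0}, {"angular": [0, 0, 0], "xyz": [0, 0.002, 0], "grip": 0}, {"angular": [0, 0, 0], "xyz": [0, 0, 0], "grip": 0}, {"angular": [0, 0, 0], "xyz": [0, 0, 0], "grip": 0}])

```text
clock: 4.8
position: [0.4782, -0.1437, 0.1012]
ee_rot: [-0.0, -0.077, 0.997, 0.0]
force: [-0.2, -0.3, 0.6]
grip_width: -0.003
```

```bash
python3 - <<'E'
from h import *
s=read_state();im,d=camera("wrist");cv2.imwrite("pics/w4.png",im[:,:,::-1]);np.savez("w4.npz",im=im,d=d,p=s["position"],q=s["ee_rot"])
print(s["position"],unit(s["position"]),s["ee_rot"],s["force"])
E
```

```text
[ 0.47824144 -0.14369733  0.10124858] [ 0.2 41.5] [-9.80567594e-05 -7.69032888e-02  9.97038535e-01  1.84054174e-04] [-0.1684081  -0.33198929  0.56864502]
```

View pics/w4.png

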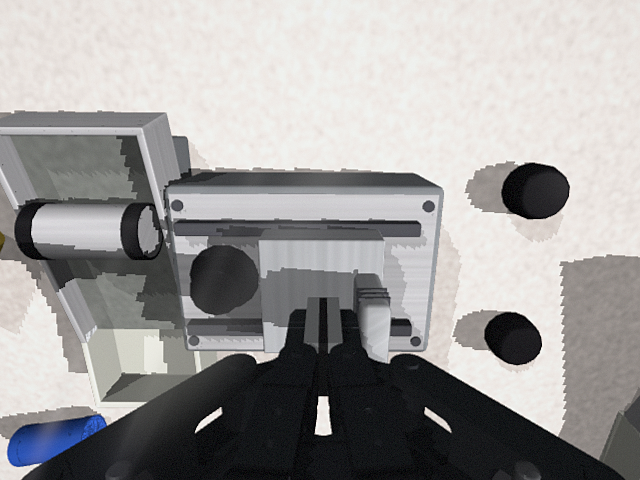

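Request:
arm_command(targets=[{"angular": [0, 0, 0], "xyz": [0, 0.0015, 0], "grip": 0}, {"angular": [0, 0, 0], "xyz": [0, 0.001, 0], "grip": 0}, {"angular": [0, 0, 0], "xyz": [0, 0, 0], "grip": 0}])

```text
clock: 5.1
position: [0.4779, -0.1415, 0.1013]
ee_rot: [0.0, -0.077, 0.997, -0.0]
force: [1.0, -0.6, -0.2]
grip_width: -0.002
```

```bash
python3 - <<'E'
from h import *
s=read_state();im,d=camera("wrist");cv2.imwrite("pics/w5.png",im[:,:,::-1]);np.savez("w5.npz",im=im,d=d,p=s["position"],q=s["ee_rot"])
p,q=s["position"],s["ee_rot"]
print(s["position"],unit(s["position"]),s["ee_rot"],s["force"])
cv2.imwrite("pics/w5c.png",cv2.resize(im[170:370,160:450,::-1],None,fx=2.7,fy=2.7,interpolation=cv2.INTER_CUBIC))
E
```

```text
[ 0.4779286  -0.14152709  0.10131322] [ 0.2 43.7] [ 3.20142027e-05 -7.66855378e-02  9.97055324e-01 -9.37812758e-05] [ 1.03457896 -0.59805715 -0.17295278]
```

View pics/w5c.png

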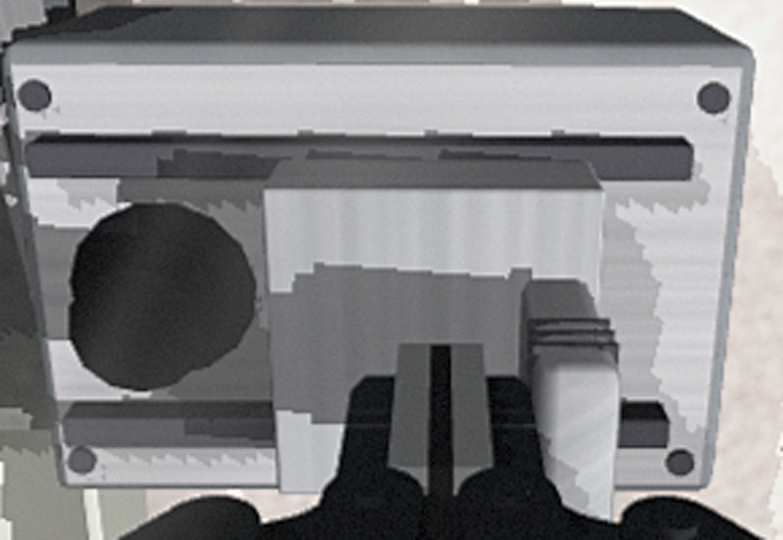

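```bash
python3 - <<'E'
from h import *
w=np.load("w5.npz");p,q=w["p"],w["q"]
for u,v,z in((257.8,239.6,.088),(383,239.5,.088),(160+163/2.7,170+297/2.7,.081),(160+70/2.7,280,.081),(160+256/2.7,280,.081)):print(unit(won(p,q,u,v,z)))
E
```

```text
[-30.8  15. ]
[-30.9  71.6]
[-7.7 -5.8]
[ -7.7 -22.7]
[-7.7 11.1]
```

```bash
python3 - <<'E'
from h import *
w=np.load("w5.npz");p,q,d,im=w["p"],w["q"],w["d"],w["im"]
for v in(248,255,262,270,280,290,300,310):
    print(v,[(u,int(won(p,q,u,v,0)[2]),round(float(d[v,u]),3)) for u in()],end='')
    c=get_calibration("wrist");K=c["camera_matrix"];T=c["tool_from_camera"]
    Rw=R.from_quat([q[1],q[2],q[3],q[0]]).as_matrix()
    o=[]
    for u in range(188,256,6):
        z=d[v,u];P=p+Rw@(T[:3,:3]@np.array([(u-K[0,2])/K[0,0]*z,(v-K[1,2])/K[1,1]*z,z])+T[:3,3])
        a=unit(P);o.append(f"{a[0]:.0f},{a[1]:.0f},{P[2]*1000:.0f}")
    print(o)
E
```

```text
248 []['-17,-28,61', '-17,-25,61', '-17,-22,60', '-18,-17,63', '-18,-15,61', '-18,-11,63', '-18,-8,63', '-18,-5,63', '-17,-2,60', '-17,1,61', '-17,4,61', '-18,8,62']
255 []['-13,-28,60', '-14,-24,63', '-14,-21,63', '-14,-18,63', '-14,-15,63', '-14,-12,62', '-14,-8,63', '-14,-5,62', '-14,-2,63', '-14,1,62', '-13,4,61', '-13,7,61']
262 []['-10,-28,61', '-10,-25,63', '-10,-21,63', '-13,-16,70', '-14,-12,73', '-14,-9,72', '-12,-7,69', '-12,-4,66', '-10,-2,64', '-10,1,63', '-9,4,61', '-10,7,62']
270 []['-6,-28,63', '-10,-20,75', '-12,-16,80', '-13,-12,81', '-13,-10,80', '-12,-7,79', '-12,-5,77', '-10,-3,73', '-7,-1,67', '-6,1,63', '-6,4,63', '-5,7,62']
280 []['-7,-22,80', '-8,-19,81', '-8,-16,81', '-8,-13,81', '-8,-10,81', '-8,-7,81', '-8,-4,82', '-7,-2,79', '-6,1,76', '-0,1,65', '1,4,62', '1,7,61']
290 []['-2,-22,81', '-3,-19,82', '-2,-16,81', '-3,-13,82', '-2,-10,81', '-2,-7,81', '-2,-5,81', '-2,-2,81', '-1,1,78', '6,-0,63', '6,3,63', '7,6,62']
300 []['3,-23,81', '4,-20,80', '3,-17,81', '4,-14,81', '3,-11,81', '3,-8,82', '3,-5,81', '3,-2,82', '13,-4,62', '13,-1,61', '14,2,61', '14,6,60']
310 []['20,-32,60', '20,-29,60', '8,-17,82', '9,-14,81', '9,-12,80', '9,-8,81', '9,-5,81', '20,-8,60', '20,-5,61', '20,-1,61', '20,2,61', '20,6,61']
```

Request:
arm_command(targets=[{"angular": [0, 0, 0], "xyz": [0, -0.004, 0], "grip": 0}, {"angular": [0, 0, 0], "xyz": [0, -0.005, -0.015], "grip": 0}, {"angular": [0, 0, 0], "xyz": [0, -0.02, 0], "grip": 0}, {"angular": [0, 0, 0], "xyz": [0, -0.02, 0], "grip": 0}, {"angular": [0, 0, 0], "xyz": [0, -0.0068, 0], "grip": 0}, {"angular": [0, 0, 0], "xyz": [0, 0, 0], "grip": 0}, {"angular": [0, 0, 0], "xyz": [0, 0, 0], "grip": 0}])

```text
clock: 5.73
position: [0.4862, -0.1965, 0.116]
ee_rot: [-0.0, -0.076, 0.997, 0.0]
force: [0.5, 0.2, -0.6]
grip_width: 0.005
```

```bash
python3 - <<'E'
from h import *
s=read_state();im,d=camera("wrist");cv2.imwrite("pics/w6.png",im[:,:,::-1])
print(s["position"],unit(s["position"]),s["ee_rot"],s["force"])
E
```

```text
[ 0.48624285 -0.19652407  0.11596134] [  0.1 -11.9] [-3.17816410e-04 -7.63216066e-02  9.97083139e-01  3.54833711e-04] [ 0.51446773  0.1740856  -0.59419485]
```

View pics/w6.png

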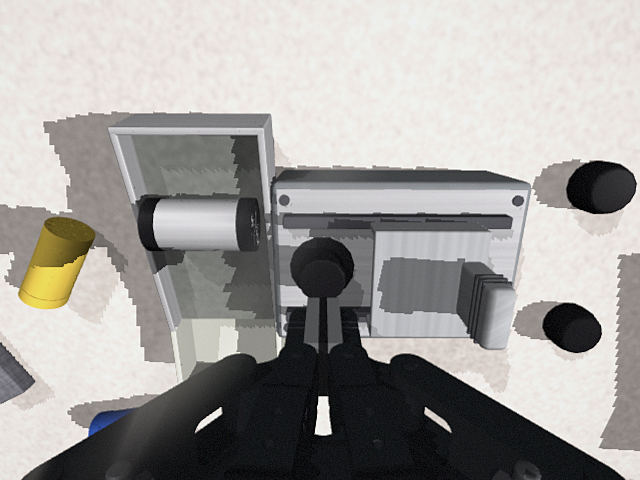

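Request:
arm_command(targets=[{"angular": [0, 0, 0], "xyz": [0, 0, 0.013], "grip": 0}, {"angular": [0, 0, 0], "xyz": [0, 0, 0.012], "grip": 0}, {"angular": [0, 0, 0], "xyz": [0, 0, 0.008], "grip": 0}, {"angular": [0, 0, 0], "xyz": [0, 0, 0.004], "grip": 0}, {"angular": [0, 0, 0], "xyz": [0, 0, 0.004], "grip": 0}, {"angular": [0, 0, 0], "xyz": [0, 0, 0.0035], "grip": 0}, {"angular": [0, 0, 0], "xyz": [0, 0, 0.001], "grip": 0}, {"angular": [0, 0, 0], "xyz": [0, 0, 0], "grip": 0}, {"angular": [0, 0, 0], "xyz": [0, 0, 0], "grip": 0}])

```text
clock: 6.53
position: [0.4866, -0.1966, 0.0712]
ee_rot: [0.0, -0.077, 0.997, 0.0]
force: [-2.7, 3.2, 3.5]
grip_width: -0.0
```

```bash
python3 - <<'E'
from h import *
s=read_state();im,d=camera("wrist");cv2.imwrite("pics/w7.png",im[:,:,::-1])
print(s["position"],unit(s["position"]),s["ee_rot"],s["force"])
E
```

```text
[ 0.48657631 -0.19659851  0.07116228] [  0.5 -12.1] [ 1.44015122e-04 -7.67535610e-02  9.97050084e-01  3.07439738e-05] [-2.70342268  3.2479013   3.53309746]
```

View pics/w7.png

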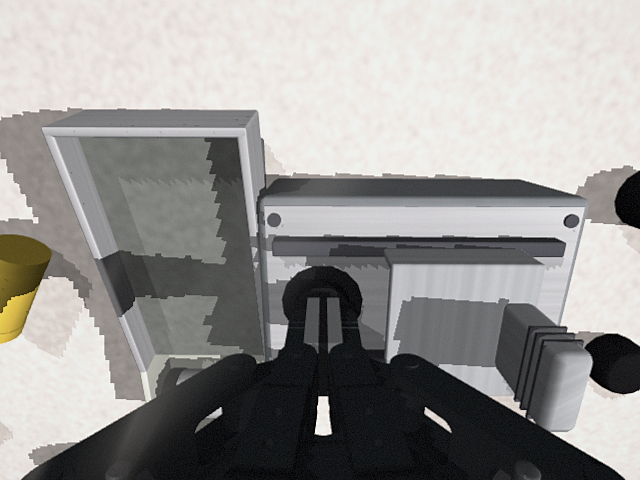

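Request:
arm_command(targets=[{"angular": [0, 0, 0], "xyz": [0, 0, 0], "grip": 0}, {"angular": [0, 0, 0], "xyz": [0, 0, 0], "grip": 0}, {"angular": [0, 0, 0], "xyz": [0, 0, 0], "grip": 0}, {"angular": [0, 0, 0], "xyz": [0, 0, 0], "grip": 0}, {"angular": [0, 0, 0], "xyz": [0, 0, 0], "grip": 0}, {"angular": [0, 0, 0], "xyz": [0, 0, 0], "grip": 0}, {"angular": [0, 0, 0], "xyz": [0, 0, 0], "grip": 0}, {"angular": [0, 0, 0], "xyz": [0, 0, 0], "grip": 0}])

```text
clock: 7.25
position: [0.4866, -0.1966, 0.071]
ee_rot: [0.0, -0.077, 0.997, 0.0]
force: [-1.8, 3.5, 6.4]
grip_width: 0.002
```

Request:
arm_command(targets=[{"angular": [0, 0, 0], "xyz": [0, 0, -0.006], "grip": 0}, {"angular": [0, 0, 0], "xyz": [0, 0, -0.01], "grip": 0}, {"angular": [0, 0, 0], "xyz": [0, 0, -0.025], "grip": 0}, {"angular": [0, 0, 0], "xyz": [0, 0, -0.035], "grip": 0}, {"angular": [0, 0, 0], "xyz": [0, 0, -0.035], "grip": 0}, {"angular": [0, 0, 0], "xyz": [0, 0, -0.03], "grip": 0}, {"angular": [0, 0, 0], "xyz": [0.02, 0, -0.01], "grip": 0}, {"angular": [0, 0, 0], "xyz": [0.02, 0, 0], "grip": 0}, {"angular": [0, 0, 0], "xyz": [0, 0, 0], "grip": 0}, {"angular": [0, 0, 0], "xyz": [0, 0, 0], "grip": 0}])

```text
clock: 8.08
position: [0.4466, -0.203, 0.2228]
ee_rot: [0.001, -0.076, 0.997, -0.001]
force: [-0.0, 0.4, -0.4]
grip_width: -0.0
```

```bash
python3 - <<'E'
from h import *
s=read_state();im,d=camera("wrist");cv2.imwrite("pics/w8.png",im[:,:,::-1]);np.savez("w8.npz",im=im,d=d,p=s["position"],q=s["ee_rot"])
print(s["clock"],s["position"],unit(s["position"]),s["force"])
im,d=camera("side");cv2.imwrite("pics/side8.png",im[:,:,::-1]);np.savez("side8.npz",im=im,d=d)
cv2.imwrite("pics/side8c.png",cv2.resize(im[180:370,250:390,::-1],None,fx=3.1,fy=3.1,interpolation=cv2.INTER_CUBIC))
E
```

```text
8.0833 [ 0.44660462 -0.20304515  0.22277904] [-40.  -12.4] [-0.03331088  0.37655216 -0.40865321]
```

View pics/w8.png

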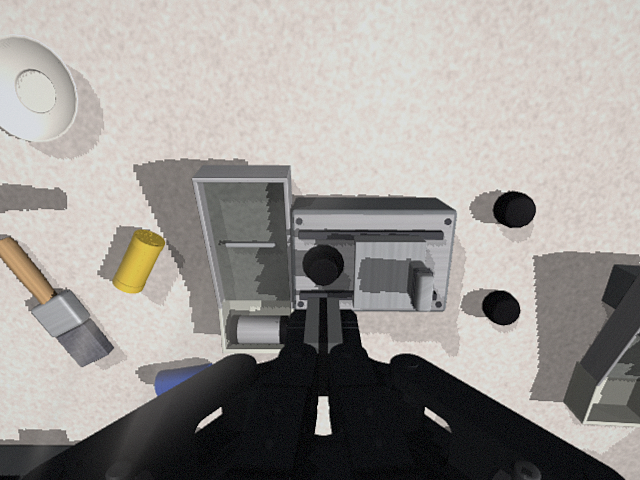

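View pics/side8c.png

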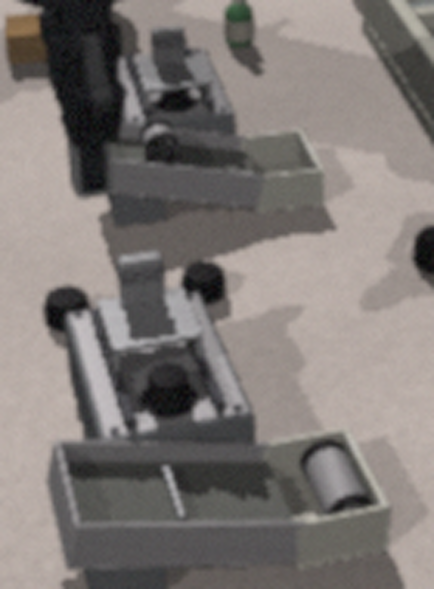

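```bash
python3 - <<'E'
from h import *
w=np.load("w8.npz");p,q=w["p"],w["q"]
print("can",unit(won(p,q,264,329,.036)))
P=cloud("side",np.load("side8.npz")["d"])
a=[]
for v in range(325,338,3):
    for u in range(354,364,3):
        a.append(P[v,u])
a=np.array(a);print(np.median(a,0),unit(np.median(a,0)))
print("button top",np.round(np.median(P[300:306,300:308].reshape(-1,3),0),3))
finish_job()
E
```

```text
can [ 82.  -72.9]
[ 0.5870424  -0.24718571  0.03456049] [ 92.2 -77.2]
button top [ 0.485 -0.205  0.081]
the job is handed in; nothing more can be done
```

The long can is out: it rolled into its own tray by itself, and I handed the job in at about 8.1 s of the 38 s allowed.

- **Catch:** I identified the long can's dispenser as the left one in the scene picture. I pushed its catch fully aside with the shut fingers; from the wrist picture it moved about 50 mm, with the button still out and the can behind its stop.
- **Button:** I pressed it to 71 mm above the table, its fully pressed height, and held it there for about 0.9 s. By the first picture after the press the can had already rolled down.
- **Last checks:**
  - **Long can:** it lies in the tray. The wrist camera put its centre at about x 82, y -73 mm of the unit, against a tray point of x 82, y -80. The side camera read its visible surface, not its centre, at x 92, y -77, and 35 mm high.
  - **Release:** the button top is back at 81 mm and the stop is up again.
  - **Other dispenser:** the short can looks unmoved behind its stop in the side picture. I checked that only by eye.
  - **Arm:** it was clear of everything, with less than 1 N on the wrist.

No check failed. I left the catch open.

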